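# Roll a pipe stub into the V-rest and push it up to the stop

### The arm

A 6-joint arm with a two-finger parallel gripper is mounted at the origin on the work surface. World frame = base frame: x ahead of the robot, y to its left, z up, the work surface at z = 0. Lengths are in m, angles in rad, forces in N, time in s.
With the tool pointing down it reaches from about 0.3 to 0.875 m from the base axis. Payload 6.4 kg.
Tool frame: the origin (TCP) lies on the front face of the gripper's body, between the roots of the fingers; the fingertips stand 64 mm ahead of it and the grasp point (between the pads) lies 45 mm ahead of it; y points along the fingers, z is the direction in which the jaws open and shut, and the axes are right-handed (so a half turn about y gives the same grasp; the last joint's range is limited). The gripper opens to 88 mm and grips with 3 to 60 N. Pads are 18 mm wide; open, the fingers measure 123 mm over their backs; the gripper's body (75 mm by 187 mm) begins 45 mm behind the grasp point.
Start: joints at [0.969, 0.181, 1.607, -0, 1.354, -0.206], TCP at [0.222, 0.531, 0.303] pointing down, gripper open.
Joint ranges: [-2.99, 2.99], [-0.89, 2.07], [0.3, 2.58], [-1.14, 4.28], [0, 2.63], [-3.12, 3.12]. Speed limits (rad/s): [2.57, 2.57, 3.01, 3.14, 3.14, 3.14].

### API

Orientations are given as a 3x3 rotation matrix whose columns are the frame's x, y, z axes.
In Python, from cell import arm gives the robot as it stands.
- The arm moves only by the shell command python3 -m pendant 'ROWS' [FORCE]. ROWS is JSON, a list that holds one entry, the list of rows, each a list of 7 numbers: the shift along the world's x, y, z in cm, then the turn, a rotation vector about the world's x, y, z in degrees, then the closure, from -1 (fully open) to 1 (shut). In form: [[[dx, dy, dz, rx, ry, rz, claw], ...]]. A call has 1 to 20 rows; each row is the pose to reach, as a shift and turn from the pose commanded when the call began; what a row does not reach only later rows make up. A row lasts 1/10 s, in which the tool goes at most 50 mm and 8.59 degrees, less where a joint would pass 70% of its speed; a pose out of reach is approached as far as the arm can. A call with a gripper value outside its range is refused whole. The fingers move at their own pace and stop on an object; FORCE is the grip in N (left out, the last holds). Time passes only in rows, so rows that repeat a pose let the fingers close. It gives the time, the measured TCP pose, the force and the opening at its end, in the units of the state.
- arm.sense(): the state, without advancing time (a new reading comes with each control period).
- arm.snapshot(name): name is "scene" or "side" or "wrist"; returns a dict with "pixels" (480x640x3 uint8, blue, green, red), "intrinsics" (3x3 intrinsics, pixels), "R" (3x3) and "t" (3): a world point X has camera coordinates R X + t. Camera axes: x right, y down, z forward; pixel columns grow to the right and rows downward; lengths in m; the calibration is good to about 2 mm. The wrist camera is an equidistant fisheye: a pixel r from the principal point sees the ray r / f radians off the axis. A picture is of the moment at which its call begins. There is no depth.
- arm.sign_off(): hands the job in, once; it reports no verdict.
The state is a dict: "t": time; "qpos": joint angles; "qd": joint speeds; "joint_efforts": joint torques, N m; "tool_pos": TCP position; "ee_rot": TCP orientation; "wrist_force": force on the tool from outside, world axes, zero at the start; "ft_torque": the same for the moment, N m; "width": opening from 0.0 (shut) to 1.0 (fully open).
Only numpy, scipy, OpenCV 4.12 (cv2) and the standard library are available. Lean on these libraries where they do the work, as an engineer would, in place of code of your own. Each camera call takes 0.05 s, during which the arm holds its last target. There are 200 camera calls.

### The job

Get the pipe stub ready for marking out: push it by its side so that it rolls along the bench, up the ramp and drops into the groove of the V-rest, then push on its near end until its far end sits against the V-rest's end stop. Only push it with the fingers, never lift or carry it; leave the other things on the bench where they are and take the hand away when the stub lies still.

Things in the scene. Friction and masses are not known exactly. Their poses are not given: they have to be found in the camera images.
- pipe: Loose oily steel pipe stub, the only round bar lying on the bench: 42 mm diameter, 160 mm long, dark ends, 0.3-0.6 kg. Origin mid-length on its axis (21 mm up); x runs along it, y and z turn as it rolls. Pushed by its side it rolls, square to its own axis, and stops soon when let go. Starts 200 to 290 mm from the groove on the ramp's side, up to 0.08 rad askew, middle at V-rest x = -60 to -50 mm.
- vrest: Dark steel V-rest bolted to the bench, groove along its x axis from x = -90 to +60 mm. Origin on the bench under the groove's bottom; z up. On its -y side (right, as seen from the robot) a 12 degree ramp climbs from the bench at y = -77 mm to a lip 13 mm high at y = -16 mm; there a face falls at 30 degrees into the groove.
- vrest_groove (a point): A point on the bottom line of the V groove, at the V-rest's x = 0, y = 0: 4 mm above the bench. From it the far face climbs at 30 degrees to 28 mm above the bench at y = +42 mm; the block ends at y = +53 mm. A pipe lying in the groove has its axis straight above this line, 28 mm above the bench; 1 to 4 N along the groove slide it.
- vrest_stop (a point): Middle of the end stop's face, at x = +60 mm of the V-rest (its end away from the robot), 28 mm above the bench. The stop is an upright plate across the groove, 8 mm thick, 50 mm high, from y = -24 to +53 mm; the near end is open. With the pipe's end against it the pipe's middle is at x = -20 mm and 10 mm of pipe overhang the near end.
- square_stub: Loose square steel bar, 120 x 30 x 30 mm, lying behind the pipe (farther from the V-rest, about 100 mm or more clear of the pipe); bystander. Origin at the centre of its underside, x along it.
- flange: Loose steel pipe flange, 80 mm across and 36 mm high, on the bench past the V-rest's high side; bystander. Origin at the centre of its underside.
- hammer: Loose hammer, 300 mm long, lying beyond the work; bystander.
- spanner: Loose spanner, 190 mm long and flat, lying to the left, on the robot's side of the V-rest; bystander.
- coupling: Loose steel pipe coupling (a ring 54 mm across, 45 mm high) standing at the left of the work; bystander.
- paste_tin: Loose tin, 72 mm across, 55 mm high, to the right of the work; bystander.
- brush: Loose brush, 200 mm long, lying to the right of the work; bystander.
Not all that is in view belongs to the job. What is shaped like the pipe but brown is not meant.

How it is judged:
On the way:
1. the pipe stub has rolled over (turned at least about a third of a turn about its axis) on the bench (angle between pipe's own z axis and vertical above 2 rad), for 0.02 s.
At the end, for the whole second after the job is handed in: The pipe lies at rest in the groove (axis within 5 mm sideways, within 3.5 mm of its seated height, within 0.06 rad of the groove's direction) with its far end within 4 mm of the end stop, nothing touching it but the V-rest (y of pipe in the frame of vrest between -0.005 and 0.005 m and z of pipe in the frame of vrest between 0.025 and 0.032 m and x of pipe in the frame of vrest between -0.024 and -0.017 m and angle between the x axis of pipe and the x axis of vrest, either way round below 0.06 rad and linear speed of pipe below 0.01 m/s).
It fails at once if the pipe stub is lifted off the bench (y of pipe in the frame of vrest below -0.105 m and height (world z) of pipe above 0.032 m).
It fails at once if the pipe stub is lifted or carried over the V-rest (height (world z) of pipe above 0.052 m).
It fails at once if the pipe stub is tipped up on end (angle between pipe's own x axis and vertical below 1.2 rad).
It fails at once if a bystander is pushed away by more than 20 mm (distance of any of square_stub, flange, hammer, spanner, coupling, paste_tin, brush from where it was at the start of the episode above 0.02 m).
It also fails if it takes over 51 s, if anything falls off the work surface, if the arm or the gripper's body presses on something with over 40 N, if the wrist force passes 120 N, or if a joint passes its speed limit or range.

## Working session

There is one attempt and no reset: what is moved stays moved. The work goes in short steps, Python scripts to look and compute and a shell command to move; the robot and the scene stay as the last step left them, time stands still between calls to the robot, and variables do not carry over. Pictures are saved under pics/ and viewed, about 8 in all and at most 12, crops included, and the job is handed in when it is done.

```bash
mkdir -p pics; ls
python3 - <<'E'
from cell import arm
import cv2,numpy as np
for n in("scene","side"):
    s=arm.snapshot(n); cv2.imwrite(f"pics/{n}0.png",s["pixels"]); np.savez(f"{n}0.npz",**s)
    print(n,s["intrinsics"].tolist(),(-s["R"].T@s["t"]).round(3),s["R"].round(3).tolist())
st=arm.sense(); print(st["t"],st["tool_pos"],st["ee_rot"],st["width"])
E
```

```text
pics
scene [[577.6448435025438, 0.0, 327.0503515221776], [0.0, 577.6448435025438, 237.23775268017457], [0.0, 0.0, 1.0]] [ 1.228 -0.014  1.119] [[0.028, 1.0, -0.014], [0.853, -0.031, -0.521], [-0.521, 0.002, -0.854]]
side [[568.249464451753, 0.0, 325.5339595086216], [0.0, 568.249464451753, 236.3828259737469], [0.0, 0.0, 1.0]] [ 0.414 -1.038  0.888] [[0.988, -0.156, 0.012], [-0.09, -0.63, -0.771], [0.128, 0.761, -0.636]]
0.1 [0.22144646 0.53024466 0.30193044] [[ 9.22696728e-01 -8.54192883e-04  3.85525640e-01]
 [-3.85526462e-01 -1.24378121e-03  9.22695941e-01]
 [-3.08650759e-04 -9.99998862e-01 -1.47694682e-03]] 1.0023389757768748
```

View pics/scene0.png

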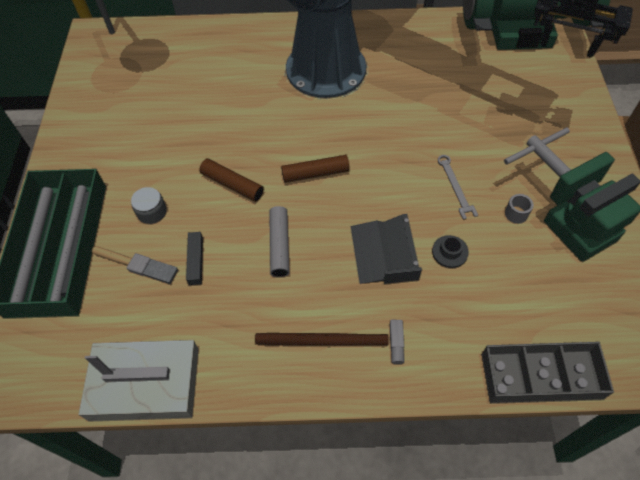

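View pics/side0.png

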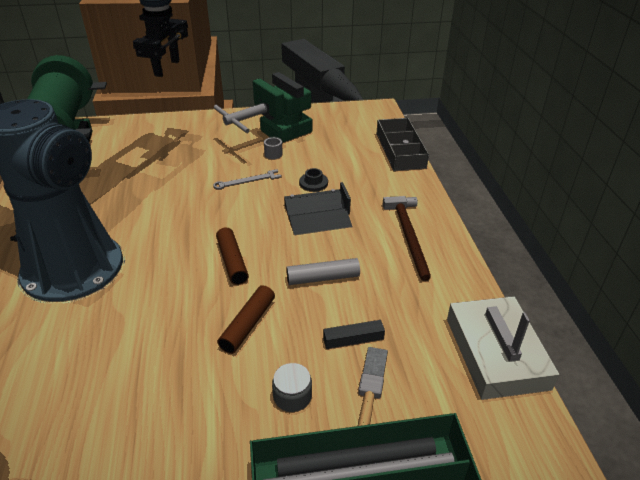

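Candidates for the pipe in the scene view: the grey bar at (279,241), brown bars at (232,180) and (315,168), and grey tubes in the tray at (30,240) and (68,240). Only the grey bar at (279,241) lies on the bench, is not brown, and sits beside the V-rest (385,250) on its ramp side. I'll confirm it with one enlarged crop.

Run:
```python
import cv2,numpy as np
a=cv2.imread("pics/scene0.png")[195:295,170:480]
b=cv2.imread("pics/side0.png")[170:300,270:420]
A=cv2.resize(a,None,fx=2.58,fy=2.58,interpolation=3); 
B=cv2.resize(b,None,fx=2.6,fy=2.6,interpolation=3)
o=np.zeros((600,800,3),np.uint8); o[:A.shape[0],:A.shape[1]]=A; o[260:260+B.shape[0],:B.shape[1]]=B
o=cv2.convertScaleAbs(o,alpha=1.8); cv2.imwrite("pics/crop.png",o)
```

```text
(no output)
```

View pics/crop.png

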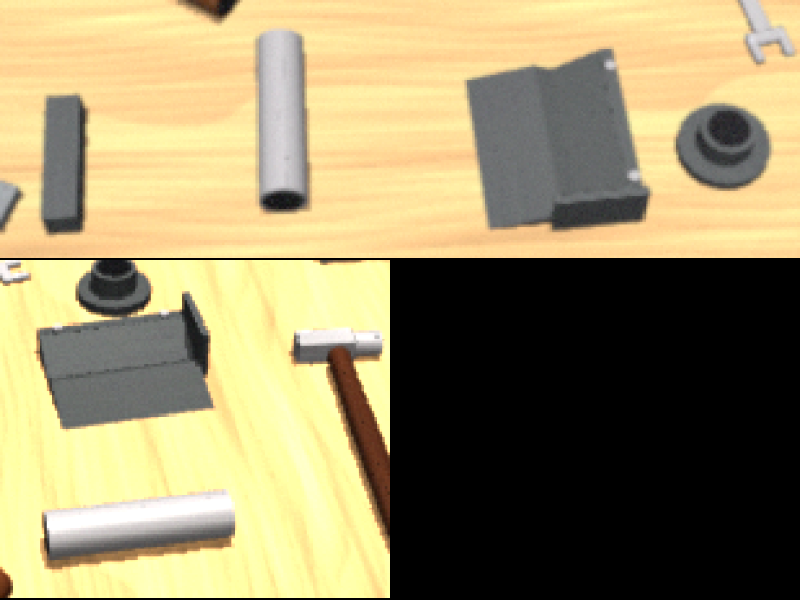

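The crop confirms it: a grey bar with dark ends, next to the V-rest whose ramp faces the pipe. The stop plate is at the far end and the square stub is behind the pipe. Next I'll fit the poses.

```bash
cat > h.py <<'E'
import numpy as np,cv2
from scipy.optimize import least_squares,minimize
def proj(X,s):
    c=np.asarray(X)@s["R"].T+s["t"]; p=c@s["intrinsics"].T; return p[:,:2]/p[:,2:]
def ray(px,s,z):
    d=s["R"].T@np.linalg.inv(s["intrinsics"])@[*px,1]; o=-s["R"].T@s["t"]; return o+d*(z-o[2])/d[2]
def pose(p): 
    c,n=np.cos(p[2]),np.sin(p[2]); return np.array([[c,-n,0],[n,c,0],[0,0,1]]),np.array([p[0],p[1],0])
def W(p,X): R,t=pose(p); return np.asarray(X)@R.T+t
th=np.linspace(0,2*np.pi,24)
CYL=np.array([[x,.021*np.cos(a),.021*np.sin(a)] for x in(-.08,.08) for a in th])
def iou(p,z,masks,ss,M=CYL):
    r=0
    for m,s in zip(masks,ss):
        q=proj(W(p,M+[0,0,z]),s); k=np.zeros(m.shape,np.uint8)
        cv2.fillConvexPoly(k,np.round(cv2.convexHull(q.astype(np.float32))*16).astype(int),1,shift=4)
        r+=(k&m).sum()/(k|m).sum()
    return r/len(ss)
def gray(s,roi,lo=60):
    x0,y0,x1,y1=roi; h=cv2.cvtColor(s["pixels"],cv2.COLOR_BGR2HSV); m=np.zeros(h.shape[:2],np.uint8)
    m[y0:y1,x0:x1]=((h[...,1]<70))[y0:y1,x0:x1]
    n,l,st,_=cv2.connectedComponentsWithStats(m); return (l==1+st[1:,4].argmax()).astype(np.uint8)
E
python3 - <<'E'
from h import *
S=[dict(np.load(f"{n}0.npz")) for n in("scene","side")]
a=lambda x,y:(x/2.58+170,y/2.58+195); b=lambda x,y:(x/2.6+270,(y-260)/2.6+170)
V=[(0,a(467,80),(-90,-77,0)),(0,a(490,228),(60,-77,0)),(0,a(532,66),(-90,-16,13)),(0,a(553,198),(60,-24,50)),(0,a(643,188),(60,53,50)),
(1,b(63,427),(-90,-77,0)),(1,b(212,406),(60,-77,0)),(1,b(50,378),(-90,-16,13)),(1,b(184,293),(60,53,50))]
f=lambda p:np.concatenate([proj(W(p,[np.array(m)/1000]),S[i])[0]-u for i,u,m in V])
r=least_squares(f,[.63,.1,0],loss="soft_l1",x_scale=[.01,.01,.1]); v=r.x
print("vrest",v.round(4)); print(f(v).reshape(-1,2).round(1).tolist()); np.save("v.npy",v)
M=[gray(S[0],(262,200,300,285)),gray(S[1],(280,250,368,295))]
print([m.sum() for m in M])
g=ray((279,241),S[0],.021)
best=max((minimize(lambda p:-iou(p,.021,M,S),[g[0],g[1],y],method="Nelder-Mead",options=dict(initial_simplex=[[g[0],g[1],y],[g[0]+.01,g[1],y],[g[0],g[1]+.01,y],[g[0],g[1],y+.05]])) for y in(-.08,0,.08,.15)),key=lambda r:-r.fun)
P=best.x; print("pipe",P.round(4),best.fun)
R,t=pose(v); print("pipe in vrest",(R.T@(np.array([P[0],P[1],0])-t)).round(4),P[2]-v[2])
for n,px,z in(("sq near",(195,233),.03),("sq far",(196,283),.03),("brownA",(315,168),.021),("brownB",(232,180),.021),("flange",(450,250),.02),("span near",(443,160),0),("span far",(470,215),0),("tin",(148,195),.055)):
    print(n,ray(px,S[0],z).round(3))
E
```

```text
vrest [0.6012 0.1258 0.0668]
[[-0.9, -0.3], [-1.9, 0.6], [0.6, -0.2], [-0.3, -0.8], [1.3, -0.3], [-0.3, -0.2], [1.2, 0.0], [0.2, -0.3], [0.1, -1.5]]
[np.uint64(1279), np.uint64(1326)]
pipe [ 0.5622 -0.1199  0.0255] -0.9234066270459036
pipe in vrest [-0.0552 -0.2426  0.    ] -0.04131560349873409
sq near [ 0.542 -0.304  0.03 ]
sq far [ 0.667 -0.291  0.03 ]
brownA [ 0.362 -0.034  0.021]
brownB [ 0.391 -0.232  0.021]
flange [0.6   0.258 0.02 ]
span near [0.333 0.281 0.   ]
span far [0.497 0.321 0.   ]
tin [ 0.452 -0.414  0.055]
```

Everything agrees with the description: the pipe sits at V-rest (-55, -243) mm and is 0.041 rad askew. The plan is to keep the jaws open along the groove direction, so two fingers square the pipe up while pushing it. First I'll move over to a point behind it.

```bash
python3 -m pendant '[[[8,-16,0,0,0,-16,-1],[16,-33,0,0,0,-32,-1],[25,-51,0,0,0,-48,-1],[34.5,-70.8,0,0,0,-63.5,-1],[34.5,-70.8,0,0,0,-63.5,-1],[34.5,-70.8,0,0,0,-63.5,-1],[34.5,-70.8,0,0,0,-63.5,-1],[34.5,-70.8,0,0,0,-63.5,-1],[34.5,-70.8,0,0,0,-63.5,-1],[34.5,-70.8,0,0,0,-63.5,-1],[34.5,-70.8,0,0,0,-63.5,-1],[34.5,-70.8,0,0,0,-63.5,-1],[34.5,-70.8,0,0,0,-63.5,-1],[34.5,-70.8,0,0,0,-63.5,-1],[34.5,-70.8,0,0,0,-63.5,-1],[34.5,-70.8,0,0,0,-63.5,-1],[34.5,-70.8,0,0,0,-63.5,-1],[34.5,-70.8,0,0,0,-63.5,-1],[34.5,-70.8,0,0,0,-63.5,-1],[34.5,-70.8,0,0,0,-63.5,-1]]]'; python3 -c "
from cell import arm;s=arm.sense();print(s['tool_pos'],s['ee_rot'].tolist() if hasattr(s['ee_rot'],'tolist') else s['ee_rot'],s['qpos'],s['wrist_force'])"
```

```text
t: 2.1
tool_pos: [0.5663, -0.176, 0.3028]
ee_rot: [[0.068, -0.0, 0.998], [-0.998, 0.0, 0.068], [-0.0, -1.0, -0.0]]
wrist_force: [-0.1, -0.2, -0.6]
width: 0.999
[ 0.56634685 -0.17601395  0.30279166] [[0.06819509568287296, -0.00016882868525748337, 0.9976719903964824], [-0.9976719617903369, 0.00028168687039239635, 0.06819514139531713], [-0.00029254439671564834, -0.9999999460746896, -0.00014922598254828043]] [-5.01353260e-01  2.20582816e-01  1.55988915e+00  1.69583432e-04
  1.36140413e+00 -5.69636623e-01] [-0.12578764 -0.20679651 -0.64656192]
```

```bash
python3 -m pendant '[[[0,0,-5,0,0,0,-1],[0,0,-10,0,0,0,-1],[0,0,-14.5,0,0,0,-1],[0,0,-18,0,0,0,-1],[0,0,-20.5,0,0,0,-1],[0,0,-22,0,0,0,-1],[0,0,-22.7,0,0,0,-1],[0,0,-22.7,0,0,0,-1]]]'
python3 - <<'E'
from cell import arm
import cv2,numpy as np
a=arm.snapshot("side")["pixels"]; cv2.imwrite("pics/side1.png",cv2.resize(a[150:400,180:480],None,fx=2.4,fy=2.4))
E
```

```text
t: 2.9
tool_pos: [0.5667, -0.177, 0.0758]
ee_rot: [[0.067, -0.0, 0.998], [-0.998, 0.0, 0.067], [-0.0, -1.0, -0.0]]
wrist_force: [0.1, 0.4, 0.5]
width: 0.998
```

View pics/side1.png

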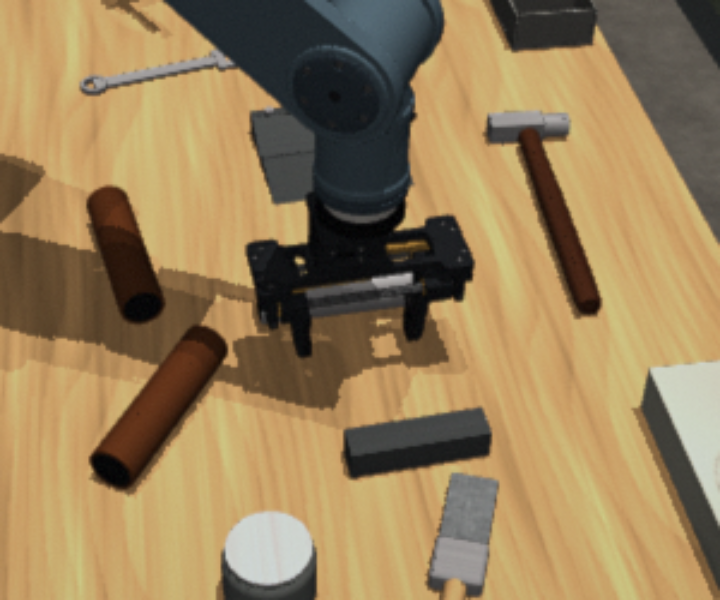

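Both fingers, at (300,340) and (413,320) in the crop, are down behind the pipe and clear of the square stub. Now I'll roll it square to the V-rest.

```bash
python3 -m pendant '[[[-0.06,0.9,0,0,0,0,-1],[-0.12,1.6,0,0,0,0,-1],[-0.15,2.2,0,0,0,0,-1],[-0.18,2.7,0,0,0,0,-1],[-0.21,3.2,0,0,0,0,-1],[-0.26,3.9,0,0,0,0,-1],[-0.31,4.7,0,0,0,0,-1],[-0.37,5.5,0,0,0,0,-1],[-0.43,6.4,0,0,0,0,-1],[-0.49,7.3,0,0,0,0,-1],[-0.55,8.2,0,0,0,0,-1],[-0.61,9.1,0,0,0,0,-1],[-0.67,10,0,0,0,0,-1],[-0.73,10.9,0,0,0,0,-1],[-0.79,11.8,0,0,0,0,-1],[-0.85,12.7,0,0,0,0,-1],[-0.91,13.6,0,0,0,0,-1],[-0.96,14.4,0,0,0,0,-1],[-1.0,15,0,0,0,0,-1],[-1.0,15,0,0,0,0,-1]]]'
python3 - <<'E'
from cell import arm
import cv2,numpy as np
o=[]
for n in("scene","side"):
    s=arm.snapshot(n); np.savez(f"{n}2.npz",**s); a=s["pixels"]
    a=a[180:300,230:480] if n=="scene" else a[150:300,220:420]
    o.append(cv2.resize(a,(640,300)))
cv2.imwrite("pics/mid.png",cv2.convertScaleAbs(np.vstack(o),alpha=1.6))
E
```

```text
t: 4.95
tool_pos: [0.5565, -0.0266, 0.0756]
ee_rot: [[0.068, -0.0, 0.998], [-0.998, 0.0, 0.068], [-0.0, -1.0, -0.0]]
wrist_force: [1.0, -0.3, 0.5]
width: 0.997
```

View pics/mid.png

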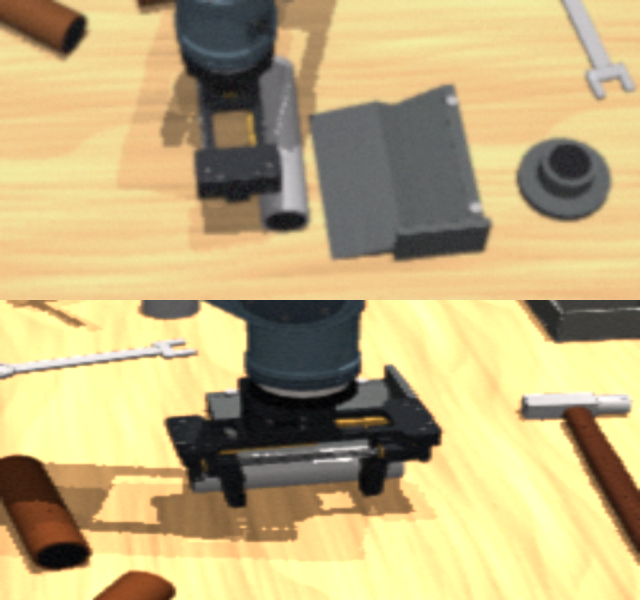

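The pipe sits against both fingers, parallel to the ramp toe, with its far end at about (288,218) in the crop. Next is up the ramp, with the fingertips rising.

```bash
python3 -m pendant '[[[-0.03,0.4,0,0,0,0,-1],[-0.07,1.0,0,0,0,0,-1],[-0.11,1.7,0.1,0,0,0,-1],[-0.16,2.4,0.2,0,0,0,-1],[-0.21,3.1,0.3,0,0,0,-1],[-0.25,3.8,0.4,0,0,0,-1],[-0.29,4.4,0.5,0,0,0,-1],[-0.33,5.0,0.6,0,0,0,-1],[-0.38,5.6,0.7,0,0,0,-1],[-0.42,6.2,0.8,0,0,0,-1],[-0.46,6.8,0.9,0,0,0,-1],[-0.5,7.4,0.9,0,0,0,-1],[-0.54,8.0,0.9,0,0,0,-1],[-0.58,8.6,0.9,0,0,0,-1],[-0.62,9.2,0.9,0,0,0,-1],[-0.65,9.7,0.9,0,0,0,-1],[-0.68,10.2,0.9,0,0,0,-1],[-0.72,10.7,0.9,0,0,0,-1],[-0.75,11.2,0.9,0,0,0,-1],[-0.75,11.2,0.9,0,0,0,-1]]]'
python3 - <<'E'
from cell import arm
import cv2,numpy as np
o=[]
for n in("scene","side"):
    s=arm.snapshot(n); np.savez(f"{n}3.npz",**s); a=s["pixels"]
    a=a[180:300,260:510] if n=="scene" else a[130:280,220:420]
    o.append(cv2.resize(a,(640,300)))
cv2.imwrite("pics/top.png",cv2.convertScaleAbs(np.vstack(o),alpha=1.8))
E
```

```text
t: 7.05
tool_pos: [0.5487, 0.0855, 0.0844]
ee_rot: [[0.068, -0.001, 0.998], [-0.998, 0.0, 0.068], [-0.001, -1.0, -0.001]]
wrist_force: [-0.2, 0.2, -0.0]
width: 0.999
```

View pics/top.png

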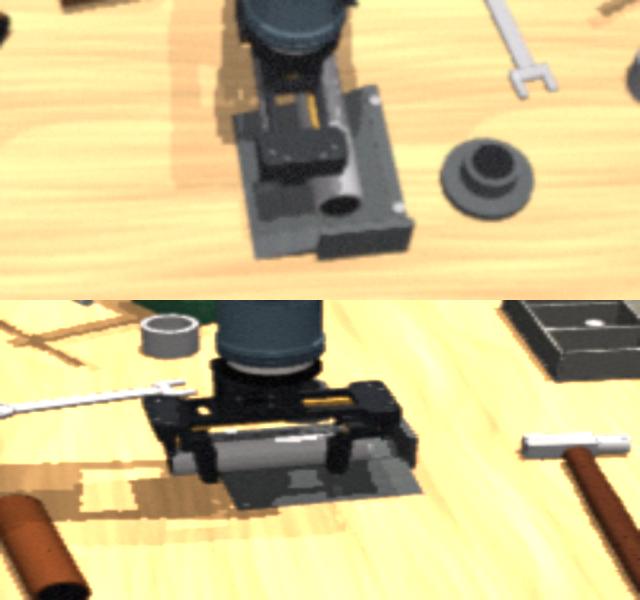

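The pipe has dropped into the groove, with its far end at (340,203) in the upper panel, short of the stop at (365,235). I'll back off, rise, shut the jaws and move to the near end, then measure.

```bash
python3 -m pendant '[[[0.03,-0.6,0,0,0,0,-1],[0.03,-0.6,0.8,0,0,0,-1],[0.03,-0.6,4,0,0,0,-1],[0.03,-0.6,8,0,0,0,-1],[0.03,-0.6,12,0,0,0,-1],[-4,0.5,12,0,0,0,1],[-8,1.6,12,0,0,0,1],[-12.7,2.8,12,0,0,0,1],[-12.7,2.8,12,0,0,0,1],[-12.7,2.8,12,0,0,0,1],[-12.7,2.8,12,0,0,0,1],[-12.7,2.8,12,0,0,0,1],[-12.7,2.8,12,0,0,0,1]]]' 20
python3 - <<'E'
from cell import arm
from h import *
o=[];S=[]
for n in("scene","side"):
    s=arm.snapshot(n); np.savez(f"{n}4.npz",**s); S.append(s); a=s["pixels"]
    a=a[180:300,310:510] if n=="scene" else a[150:270,240:440]
    o.append(cv2.resize(a,(800,480))[:300] if 0 else cv2.resize(a,(500,300)))
cv2.imwrite("pics/seat.png",cv2.convertScaleAbs(np.vstack(o),alpha=1.9))
v=np.load("v.npy")
for x,y in((-.135,0),(.025,0)): print([proj(W(v,[[x,y,.028]]),s).round(1).tolist() for s in S])
E
```

```text
t: 8.45
tool_pos: [0.4232, 0.1122, 0.2049]
ee_rot: [[0.066, 0.0, 0.998], [-0.998, 0.0, 0.066], [0.0, -1.0, 0.0]]
wrist_force: [-0.9, 0.1, -0.6]
width: 0.295
[[[381.4, 199.9]], [[270.6, 208.8]]]
[[[392.0, 260.4]], [[332.3, 201.2]]]
```

View pics/seat.png

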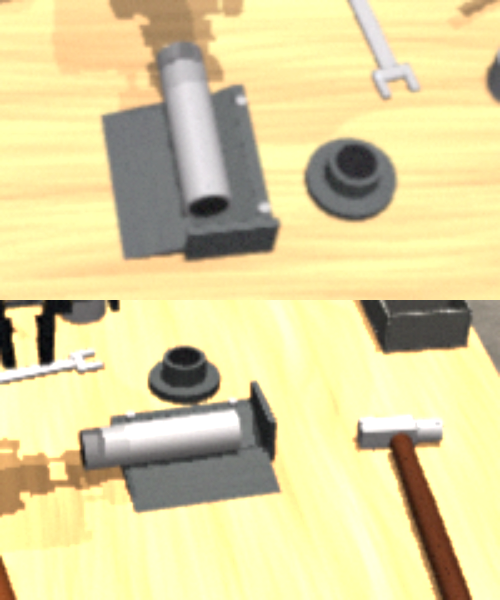

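The scene view shows the pipe lying in the groove. Its far end at (393,261.6) px matches the predicted (392,260.4), so the middle is at about x = -52 mm and needs some 32 mm more. Now down behind the near end and push.

```bash
python3 -m pendant '[[[0,0,-4,0,0,0,1],[0,0,-8,0,0,0,1],[0,0,-11,0,0,0,1],[0,0,-12.7,0,0,0,1],[0,0,-13.2,0,0,0,1],[0,0,-13.2,0,0,0,1],[1,0.07,-13.2,0,0,0,1],[2,0.15,-13.2,0,0,0,1],[2.5,0.2,-13.2,0,0,0,1],[2.9,0.22,-13.2,0,0,0,1],[3.3,0.25,-13.2,0,0,0,1],[3.7,0.27,-13.2,0,0,0,1],[4.1,0.3,-13.2,0,0,0,1],[4.5,0.33,-13.2,0,0,0,1],[4.8,0.35,-13.2,0,0,0,1],[5.1,0.37,-13.2,0,0,0,1],[5.3,0.39,-13.2,0,0,0,1],[5.5,0.4,-13.2,0,0,0,1],[5.5,0.4,-13.2,0,0,0,1]]]'
python3 - <<'E'
from cell import arm
from h import *
v=np.load("v.npy"); R,t=pose(v); s=arm.sense(); print("tcp in vrest",(R.T@(np.array(s["tool_pos"])-t)).round(4), s["wrist_force"],s["width"])
o=[]
for n in("scene","side"):
    a=arm.snapshot(n)["pixels"]
    a=a[180:300,310:510] if n=="scene" else a[150:270,240:440]
    o.append(cv2.resize(a,(500,300)))
cv2.imwrite("pics/push.png",cv2.convertScaleAbs(np.vstack(o),alpha=1.9))
E
```

```text
t: 10.45
tool_pos: [0.4776, 0.1165, 0.0727]
ee_rot: [[0.067, 0.001, 0.998], [-0.998, -0.0, 0.067], [0.0, -1.0, 0.001]]
wrist_force: [-0.8, 0.1, 0.4]
width: 0.009
tcp in vrest [-0.1239 -0.001   0.0727] [-0.84715635  0.09106532  0.41195221] 0.00887289980308296
```

View pics/push.png

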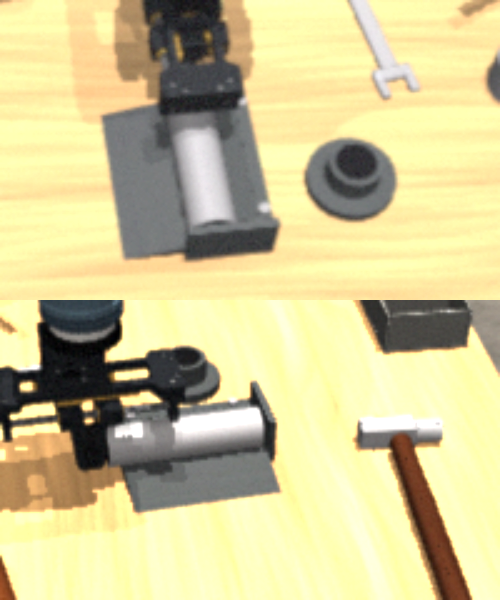

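The pipe has slid along and its far end, at (262,430) in the lower panel, is a few mm from the stop. I'll go on in small steps and watch the force.

```bash
python3 -m pendant '[[[0.1,0.007,0,0,0,0,1],[0.2,0.013,0,0,0,0,1],[0.3,0.02,0,0,0,0,1],[0.4,0.027,0,0,0,0,1],[0.4,0.027,0,0,0,0,1]]]'; python3 -m pendant '[[[0.1,0.007,0,0,0,0,1],[0.1,0.007,0,0,0,0,1]]]'|grep -E 'pos|force'; python3 -m pendant '[[[0.1,0.007,0,0,0,0,1],[0.1,0.007,0,0,0,0,1]]]'|grep -E 'pos|force'
```

```text
t: 11.05
tool_pos: [0.4814, 0.1169, 0.0727]
ee_rot: [[0.067, 0.0, 0.998], [-0.998, 0.0, 0.067], [-0.0, -1.0, 0.0]]
wrist_force: [-2.3, -0.6, 0.7]
width: 0.003
tool_pos: [0.4821, 0.1169, 0.0727]
wrist_force: [-4.2, 0.0, 2.8]
tool_pos: [0.4822, 0.117, 0.0726]
wrist_force: [-7.3, -1.1, 6.8]
```

The position has stalled at x = 0.4822 while the force climbed to 7 N, above the 1 to 4 N that slides the pipe, so it is on the stop. The tool is at V-rest x = -119 mm, against -117.5 mm expected. I'll back off, rise away and check.

```bash
python3 -m pendant '[[[-0.3,-0.02,0,0,0,0,1],[-1,-0.07,0,0,0,0,1],[-3,-0.2,0,0,0,0,1],[-6,-0.4,0,0,0,0,1],[-8,-0.5,4,0,0,0,1],[-9,-0.6,8,0,0,0,1],[-9,-0.6,12,0,0,0,1],[-9,-0.6,16,0,0,0,1],[-9,-0.6,16,0,0,0,1],[-9,-0.6,16,0,0,0,1]]]'
python3 - <<'E'
from cell import arm
from h import *
o=[];S=[]
for n in("scene","side"):
    s=arm.snapshot(n); S.append(s); a=s["pixels"]
    a=a[190:290,330:470] if n=="scene" else a[170:250,260:372]
    o.append(cv2.resize(a,(420,300) ,interpolation=3))
cv2.imwrite("pics/end.png",cv2.convertScaleAbs(np.vstack(o),alpha=1.9))
v=np.load("v.npy")
for n,r0,r1 in (("scene",(345,190,420,275),None),): pass
# bright-pipe mask vs cylinder with x free, in the side view; stop hides part of far end in the scene view
m=[cv2.inRange(cv2.cvtColor(s["pixels"],cv2.COLOR_BGR2HSV),(0,0,95),(179,60,255))//255 for s in S]
ax=[np.array([proj(W(v,[[x,0,.0488]]),s)[0] for x in np.arange(-.13,.07,.001)]).round().astype(int) for s in S]
for k in(0,1): print(k,"".join(str(m[k][y,x]) for x,y in ax[k]))
E
```

```text
t: 12.45
tool_pos: [0.3938, 0.1109, 0.2336]
ee_rot: [[0.067, 0.004, 0.998], [-0.998, -0.0, 0.067], [0.0, -1.0, 0.004]]
wrist_force: [0.0, 0.3, -1.1]
width: 0.002
0 00000000000000000000000000001111111111111111111111111111111111111111111111111111111111111111111111111111111111111111111111111111111111111111111111111111111111111111111111111111111111111111100000000000
1 00000000000000000000000000000111111111111111111111111111111111111111111111111111111111111111111111111111111111111111111111111111111111111111111111111111111111111111111111111111111111111110000000000000
```

View pics/end.png

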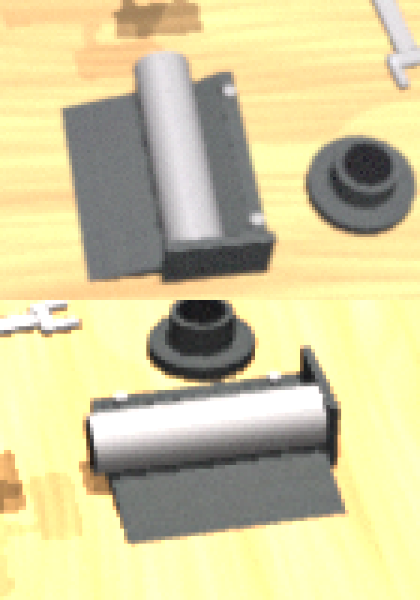

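The pipe is in the groove, its top line spanning V-rest x = -102 to +58 mm, so the middle is about -21 to -22 mm. A thin dark line at (325,400) in the lower panel could be a small gap. I'll repeat the push with the tip lower and a bit firmer to make sure it is contact with the stop and not a jam.

```bash
python3 -m pendant '[[[0,0,-5,0,0,0,1],[0,0,-10,0,0,0,1],[1,0.07,-14,0,0,0,1],[2.5,0.2,-15.8,0,0,0,1],[4.5,0.3,-16.3,0,0,0,1],[6.5,0.45,-16.3,0,0,0,1],[7.8,0.53,-16.3,0,0,0,1],[8.3,0.56,-16.3,0,0,0,1],[8.6,0.58,-16.3,0,0,0,1],[8.7,0.59,-16.3,0,0,0,1],[8.7,0.59,-16.3,0,0,0,1]]]'|grep -E 'pos|force'
for i in 1 2; do python3 -m pendant '[[[0.1,0.007,0,0,0,0,1],[0.1,0.007,0,0,0,0,1]]]'|grep -E 'pos|force'; done
python3 -m pendant '[[[0.1,0.007,0,0,0,0,1],[0.2,0.013,0,0,0,0,1],[0.2,0.013,0,0,0,0,1]]]'|grep -E 'pos|force'
```

```text
tool_pos: [0.4794, 0.1169, 0.0694]
wrist_force: [-0.4, -0.2, -0.2]
tool_pos: [0.481, 0.117, 0.0698]
wrist_force: [1.1, 0.2, -1.2]
tool_pos: [0.4817, 0.117, 0.0697]
wrist_force: [-1.7, 0.3, 2.5]
tool_pos: [0.482, 0.1171, 0.0693]
wrist_force: [-9.8, -1.8, 7.6]
```

It stalls at the same place (0.482) and the force rises straight to 10 N, with no sliding plateau, so the pipe is solid on the stop. I'll take the hand away, do a last check and hand in.

```bash
python3 -m pendant '[[[-0.3,-0.02,0,0,0,0,1],[-1,-0.07,0,0,0,0,1],[-3,-0.2,0,0,0,0,1],[-6,-0.4,0,0,0,0,1],[-8,-0.5,4,0,0,0,1],[-9,-0.6,8,0,0,0,1],[-9,-0.6,12,0,0,0,1],[-9,-0.6,16,0,0,0,1],[-9,-0.6,16,0,0,0,1],[-9,-0.6,16,0,0,0,1],[-9,-0.6,16,0,0,0,1]]]'|grep -E 'pos|t:'
python3 - <<'E'
from cell import arm
from h import *
o=[];v=np.load("v.npy");S=[arm.snapshot(n) for n in("scene","side")]
m=[cv2.inRange(cv2.cvtColor(s["pixels"],cv2.COLOR_BGR2HSV),(0,0,95),(179,60,255))//255 for s in S]
for k in(0,1):
    xs=np.arange(-.13,.075,.0005); q=proj(W(v,[[x,0,.0488] for x in xs]),S[k]).round().astype(int); b=m[k][q[:,1],q[:,0]]
    print(k,xs[b>0][[0,-1]].round(4))
    # sideways: mask centre rows across the groove at two x vs predicted cylinder silhouette
    for x in(-.06,0,.03):
        ys=np.arange(-.06,.06,.0005); q=proj(W(v,[[x,y,.028] for y in ys]),S[k]).round().astype(int); b=m[k][q[:,1],q[:,0]]>0
        if b.any(): print("  x",x,"y span",ys[b][[0,-1]].round(4))
    B=cv2.imread(f"pics/{('scene','side')[k]}0.png"); 
o=[cv2.resize(S[0]["pixels"],(560,420)),]
cv2.imwrite("pics/final.png",cv2.convertScaleAbs(S[1]["pixels"][100:420,200:500],alpha=1.7))
cv2.imwrite("pics/final.png",cv2.resize(cv2.convertScaleAbs(S[1]["pixels"][140:400,200:480],alpha=1.6),None,fx=2.3,fy=2.3,interpolation=3))
E
```

```text
t: 15.45
tool_pos: [0.3934, 0.1111, 0.2285]
ee_rot: [[0.067, -0.002, 0.998], [-0.998, 0.0, 0.067], [-0.0, -1.0, -0.002]]
0 [-0.102  0.058]
  x -0.06 y span [-0.0125  0.0185]
  x 0 y span [-0.0125  0.018 ]
  x 0.03 y span [-0.0125  0.0545]
1 [-0.1035  0.0565]
  x -0.06 y span [-0.01   0.034]
  x 0 y span [-0.0095  0.0305]
  x 0.03 y span [-0.011   0.0335]
```

View pics/final.png

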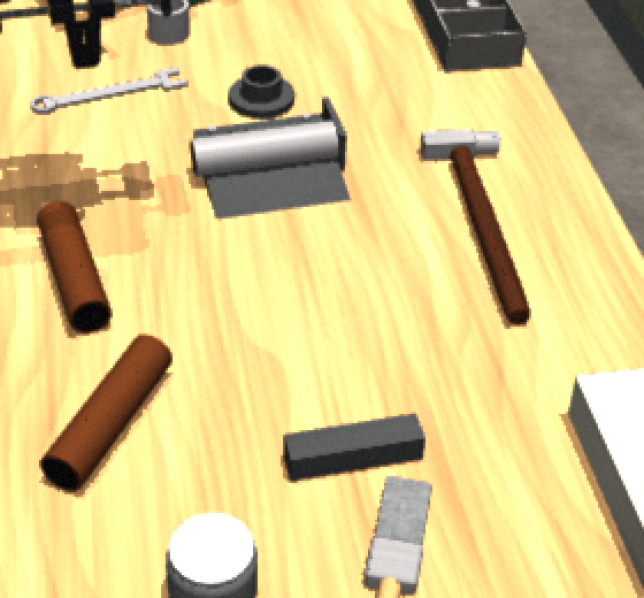

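```bash
python3 -c "
from cell import arm; print(arm.sign_off())"
```

```text
the job is handed in; nothing more can be done
None
```

I rolled the grey pipe stub along the bench and up the ramp with both open fingers, until it dropped into the V-rest's groove. I then pushed its near end with the shut fingers toward the end stop, backed the hand away and handed the job in at about 15.5 s. No verdict was given.

- **End stop:** two separate pushes stalled at the same spot (tool x = 0.482 m). The force rose to 7 N and then 10 N, well above the 1–4 N that slides the pipe.
- **Lying in the groove:** in the last pictures the pipe lies along the groove and the hand is clear. I read its sideways position and direction from the pictures but did not fit them closely.
- **Other things:** by eye, the items in the last side view (square stub, flange, hammer, spanner, tin, brush) look unmoved. The coupling was only partly in that view.
- **Disagreement:** the pictures put the pipe's middle at V-rest x = -22 mm (scene camera) and -23.5 mm (side camera), against the ideal -20 mm. Both are inside the -24 to -17 mm window, but the side reading is near its edge and the calibration is only good to about 2 mm. I relied on the repeated stall as proof that it touches the stop.
- **Not measured:** I did not measure how far the pipe turned. It covered over 100 mm of bench and looked as if it was rolling.

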